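# Find the loose bolt of the seaming-roll cassette and hold its cap open

## Robot

A 6-joint arm with a two-finger parallel gripper is mounted at the origin on a cart in front of the work surface, level with it; the furniture and walls round the work are solid. World frame = base frame: x ahead of the robot, y to its left, z up, the work surface at z = 0. Lengths are in m, angles in degrees, forces in N, time in s.
With the tool pointing down it reaches from about 0.375 to 0.9 m from the base axis. Payload 3.1 kg.
Tool frame: the origin (TCP) lies midway between the tips of the shut fingers; the grasp point (between the pads) lies 19 mm behind it; z points along the fingers, y is the direction in which the jaws open and shut (so a half turn about z gives the same grasp; the last joint's range is limited). The gripper opens to 87 mm and grips with 3 to 60 N. Pads are 19 mm wide; open, the fingers measure 117 mm over their backs; the gripper's body (75 mm by 190 mm) begins 51 mm behind the grasp point.
Start: joints at [58.528, 30.224, 82.088, -0, 67.689, -10.227], TCP at [0.226, 0.583, 0.223] pointing down, gripper open.
Joint ranges: [-176.69, 176.69], [-43.24, 126.21], [12.49, 139.97], [-82, 262], [0, 151.66], [-163.58, 163.58]. Speed limits (degrees/s): [159.86, 159.86, 180, 180, 180, 180].

## Interface

Orientations are given as a 3x3 rotation matrix whose columns are the frame's x, y, z axes.
In Python, from rig import bot gives the robot as it stands.
- The arm moves only by the tool carry_out, never from a script. Its arguments are lists of equal length, an entry for each row: "grip": the gripper's target within -1 to 1 (fully open at 1, half-way at 0, shut at -1); "slide": the shift along the tool's x, y, z in mm, a list of three; "twist": the turn, a rotation vector about the tool's x, y, z in rad, a list of three. In form: {"grip": [grip, ...], "slide": [[dx, dy, dz], ...], "twist": [[wx, wy, wz], ...]}. A call has 1 to 12 rows; each row shifts and turns the pose as measured when the row begins, along the tool's axes as they then stand; what a row does not reach is not made up. A row lasts 1/10 s, in which the tool goes at most 50 mm and 8.59 degrees, less where a joint would pass 70% of its speed; a pose out of reach is approached as far as the arm can. A call is refused whole if a number of a shift passes 50 or a number of a turn 0.15, either way. A call with a gripper value outside its range is refused whole. The fingers move at their own pace and stop on an object; the grip force is fixed at half the most. Time passes only in rows, so rows that do not move let the fingers close. It gives the time, the measured TCP pose, the force and the opening at its end, in the units of the state.
- bot.read_state(): the state, without advancing time (a new reading comes with each control period).
- bot.capture(name): name is "scene" or "top" or "wrist"; returns a dict with "color" (400x640x3 uint8, red, green, blue), "depth" (400x640 float32, m along the optical axis (not along the pixel's ray), 0 where there is no reading), "fx", "fy", "cx", "cy" (pixels), "position" and "rotation" of the camera in the world; the wrist camera has in their place "T_tool_cam" (4x4, takes a point from camera to tool coordinates, whose origin is the TCP and whose axes are the flange's). Camera axes: x right, y up, looking along -z (the intrinsics and any distortion apply to the point x, -y, -z); pixel columns grow to the right and rows downward; lengths in m; the calibration is good to about 2 mm. A picture is of the moment at which its call begins: read the wrist's pose just before it.
- bot.hand_in(): hands the job in, once; it reports no verdict.
The state is a dict: "time_s": time; "joint_positions": joint angles; "qvel": joint speeds; "tau": joint torques, N m; "position": TCP position; "tcp_rot": TCP orientation; "force": force on the tool from outside, world axes, zero at the start; "moment": the same for the moment, N m; "opening": opening from 0.0 (shut) to 1.0 (fully open).
Only numpy, scipy, OpenCV 4.12 (cv2) and the standard library are available. Lean on these libraries where they do the work, as an engineer would, in place of code of your own. Each camera call takes 0.05 s, during which the arm holds its last target.

## Task

Clamp the seaming-roll cassette in its dock, so that it cannot rattle, by laying the red cam lever down flat; then tap down on the blue-capped bolts to find the loose one, which gives a few millimetres and springs back while the tight ones stay firm. Lift the loose bolt's hinged cap at least 60 degrees open and finish while holding it there for the fitter's wrench; do not let go, since the cap springs shut. Leave the other two caps shut and the lever down, and do not disturb the things lying and standing about.

Things in the scene. Friction and masses are not known exactly. Their poses are not given: they have to be found in the camera images.
- dock: fixed steel service dock, 110 (x) x 270 mm (y), with the aluminium seaming-roll cassette in it; origin on the table below it, z up, x to its back, y along the row to the left. Cassette top 30 mm above the table; on it three bolts in a row, 65 mm apart, under alike round blue caps hinged at the back (42 mm across, tops 52 mm above the table). Clamp with red lever at its right end.
- ear_left (a point): centre of the grip ear of the left (+y) cap while shut (fixed to the dock, does not move with the cap; axes as the dock's). Ear: upright blue fin, 12 mm thick in y, 15 mm wide in x; its top is 13 mm above this point, 76 mm above the table; free on both sides to 11 mm below it. From here the bolt axis is 22 mm along +x; the cap's hinge pin (along y) is 46 mm along +x and 26 mm lower.
- ear_mid (a point): centre of the grip ear of the middle cap while shut (fixed to the dock, does not move with the cap; axes as the dock's). Ear: upright blue fin, 12 mm thick in y, 15 mm wide in x; its top is 13 mm above this point, 76 mm above the table; free on both sides to 11 mm below it. From here the bolt axis is 22 mm along +x; the cap's hinge pin (along y) is 46 mm along +x and 26 mm lower.
- ear_right (a point): centre of the grip ear of the right (-y) cap while shut (fixed to the dock, does not move with the cap; axes as the dock's). Ear: upright blue fin, 12 mm thick in y, 15 mm wide in x; its top is 13 mm above this point, 76 mm above the table; free on both sides to 11 mm below it. From here the bolt axis is 22 mm along +x; the cap's hinge pin (along y) is 46 mm along +x and 26 mm lower.
- lever_pivot (a point): the pin of the cam clamp's red lever, 50 mm above the table; axes as the dock's. The pin runs along y; the lever is 100 mm long from here to the end of its ball.
- lever_handle (a point): point on the centre line of the red lever's round handle (15 mm thick, ends in a 20 mm ball), 55 mm from the pin; moves with the lever. In the lever's own axes -x runs from the pin to the ball.
- cam_lever (a joint): angle of the red cam lever: 0 lying flat and level, pointing along the dock's -x to the robot (clamped); grows as it swings up (open; 1.5 rad, almost upright, at its stop). Friction holds it wherever it is left (about 2 N at the handle to move it); it starts well open.
- loose_bolt (a joint): how far the loose bolt is pushed down with its cap, m: 0 at rest, 0.005 at its stop. It gives from about 2 N and reaches the stop at about 4.5 N, and springs back. It may be any one of the three; the other two do not give at all.
- loose_cap (a joint): angle of the cap of the loose bolt: 0 shut, 1.7 rad widest; the ear side rises and tips back toward the hinge. Light springs close every cap (1 to 2 N at the ear) when it is let go.
- tight1_cap (a joint): angle of the cap of one tight bolt, same sense
- tight2_cap (a joint): angle of the cap of the other tight bolt, same sense
- wrench_mid (a point): steel combination wrench 190 mm long, lying on the table; its centre
- marker_mid (a point): blue and white felt marker lying on the table, 137 mm long, 17 mm thick; its centre
- tape_roll_mid (a point): roll of brown packing tape, 101 mm across, 48 mm high; its centre
- ends_sleeve_mid (a point): brown paper sleeve of can ends lying on the table, 58 mm thick, 200 mm long; its centre
- spray_bottle_mid (a point): white spray bottle with a red trigger, 206 mm high; its middle
- date_stamp_mid (a point): hand stamp, black foot 34 x 34 mm, red grip, 70 mm high; its middle
- table_can_6_mid (a point): white can, 66 mm across, 122 mm high, standing at the left; its middle

How it is judged (in metres and radians):
On the way, in this order (a step that is already met when the one before it is completed fails the run):
1. the cassette is clamped: the red lever lies flat (within 0.12 rad) (value of joint cam_lever below 0.12 rad), for 0.2 s.
2. the loose bolt has been tapped down by 2.5 mm or more with its cap shut (value of joint loose_bolt above 0.0025 m and value of joint loose_cap below 0.1 rad and value of joint cam_lever below 0.12 rad), for 0.04 s.
3. the loose bolt's cap is lifted open at least 0.95 rad (value of joint loose_cap above 0.95 rad and value of joint cam_lever below 0.12 rad), for 0.2 s.
At the end, for the whole second after the job is handed in: The gripper still holds the loose bolt's cap at least 0.95 rad (about 55 degrees) open and still, the fingers in contact with more than 0.3 N; the red lever lies within 0.12 rad of flat; both other caps are shut within 0.1 rad (all of step 3 and velocity of joint loose_cap between -0.2 and 0.2 rad/s and contact force between the fingers and anything else above 0.3 N and value of joint each of tight1_cap, tight2_cap below 0.1 rad); the arm keeps its last pose, push and grip.
It fails at once if the cap of a tight bolt is opened (more than 0.25 rad) (value of joint any of tight1_cap, tight2_cap above 0.25 rad).
It fails at once if a thing standing about is moved by more than 25 mm (distance of any of wrench_mid, marker_mid, tape_roll_mid, ends_sleeve_mid, spray_bottle_mid, date_stamp_mid, table_can_6_mid from where it was at the start of the episode above 0.025 m).
It also fails if it takes over 50 s, if anything falls off the work surface, if the arm or the gripper's body presses on something with over 40 N, if the wrist force passes 120 N, or if a joint passes its speed limit or range.

## Working session

There is one attempt and no reset: what is moved stays moved. The work goes in short steps, Python scripts to look and compute and a tool call to move; the robot and the scene stay as the last step left them, time stands still between calls to the robot, and variables do not carry over. Pictures are saved under pics/ and viewed, and the job is handed in when it is done.

Besides the shell and the picture viewer there is one more tool, called in YAML: its name, and indented under it one key for each argument. carry_out: Moves the arm, as the interface text tells. Its arguments: {"type":"object","properties":{"grip":{"type":"array"},"slide":{"type":"array"},"twist":{"type":"array"}},"required":["grip","slide","twist"]}

```bash
mkdir -p pics; ls; python3 - <<'E'
from rig import bot
import cv2,numpy as np
s=bot.read_state(); print(s)
for n in ("scene","top"):
    c=bot.capture(n); cv2.imwrite(f"pics/{n}0.png",c["color"][:,:,::-1]); np.savez(f"{n}0.npz",**c)
    print(n,c["position"],c["rotation"],c["fx"],c["cx"],c["cy"],c.keys())
E
```

```text
pics
{'time_s': 0.0, 'joint_positions': array([ 5.85278203e+01,  3.02791956e+01,  8.21550446e+01,  5.36521876e-04,
        6.76891625e+01, -1.02270558e+01]), 'qvel': array([ 0.00329738, -0.03572492, -0.05163203,  0.04318484, -0.01187281,
        0.05890096]), 'tau': array([-1.70277446e-03, -4.40051150e+01, -1.76585644e+01,  6.30428153e-02,
        5.82443119e-02, -1.72491709e-04]), 'position': array([0.22605987, 0.58191289, 0.22157662]), 'tcp_rot': array([[-9.32037198e-01,  3.62360843e-01, -1.13184553e-03],
       [ 3.62362400e-01,  9.32035479e-01, -1.83242548e-03],
       [ 3.90920951e-04, -2.11802698e-03, -9.99997681e-01]]), 'force': array([0.65843664, 0.13591545, 0.50501834]), 'moment': array([ 0.02098105, -0.01680923,  0.03810757]), 'opening': 1.0017909552270108}
scene [ 0.15976376 -0.80561237  0.91302912] [[ 0.8796582   0.31233843 -0.35867276]
 [-0.47554093  0.59011903 -0.65239586]
 [ 0.00789132  0.74444894  0.66763276]] 382.9242130938316 325.38322531055803 198.1252860143997 dict_keys(['color', 'depth', 'fx', 'fy', 'cx', 'cy', 'position', 'rotation'])
top [0.33270366 0.00607454 1.2876547 ] [[-0.09144093  0.97161901 -0.2181629 ]
 [-0.99580901 -0.08884033  0.02172114]
 [ 0.00172301  0.21923478  0.97567061]] 405.4932505681382 325.6761556241003 203.60288001542364 dict_keys(['color', 'depth', 'fx', 'fy', 'cx', 'cy', 'position', 'rotation'])
```

View pics/scene0.png

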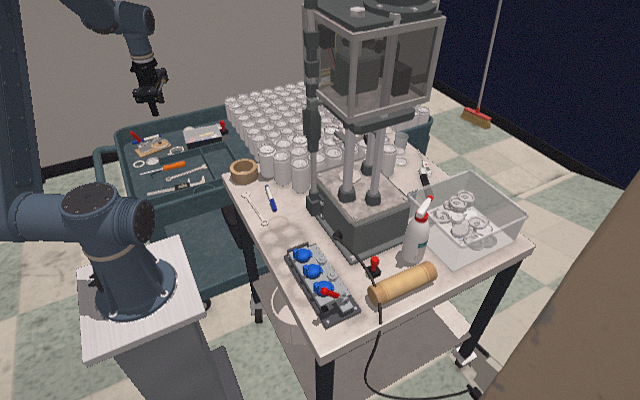

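View pics/top0.png

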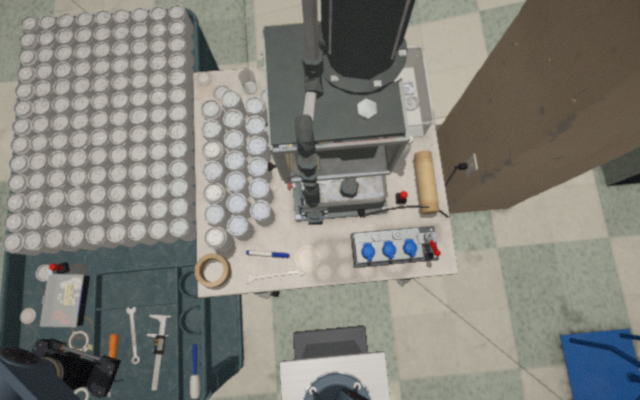

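The dock is at about (320,285) in the scene picture and (392,248) in the top picture. The red lever is at its right end, and the arm is off to the left. I'll enlarge both views.

```bash
cat > h.py <<'E'
import numpy as np,cv2
def load(n): return dict(np.load(n+".npz"))
def pt(c,u,v,d=None):
    if d is None: d=float(c["depth"][int(round(v)),int(round(u))])
    p=np.array([(u-c["cx"])/c["fx"]*d,-(v-c["cy"])/c["fy"]*d,-d])
    return c["rotation"]@p+c["position"]
def ptz(c,u,v,z):
    r=c["rotation"]@np.array([(u-c["cx"])/c["fx"],-(v-c["cy"])/c["fy"],-1.])
    return c["position"]+r*(z-c["position"][2])/r[2]
def proj(c,p):
    q=c["rotation"].T@(np.asarray(p)-c["position"]); return c["cx"]+c["fx"]*q[0]/-q[2], c["cy"]-c["fy"]*q[1]/-q[2]
E
python3 - <<'E'
from h import *
for n,(x0,y0,x1,y1) in dict(scene0=(270,230,370,330),top0=(340,215,450,280)).items():
    c=load(n); im=c["color"][y0:y1,x0:x1,::-1]; k=int(min(790/(x1-x0),590/(y1-y0)))
    cv2.imwrite(f"pics/{n}_crop.png",cv2.resize(im,None,fx=k,fy=k,interpolation=cv2.INTER_CUBIC)); print(n,k)
E
```

```text
scene0 5
top0 7
```

View pics/scene0_crop.png

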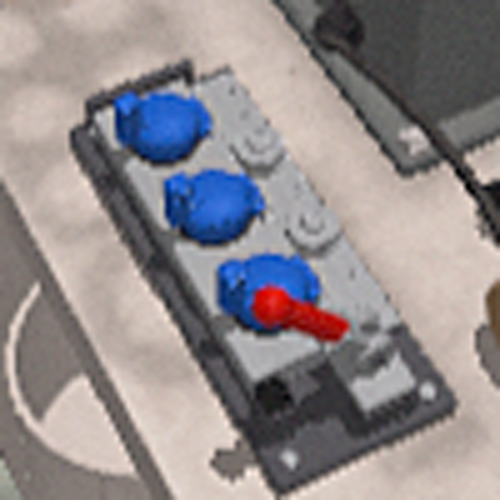

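View pics/top0_crop.png

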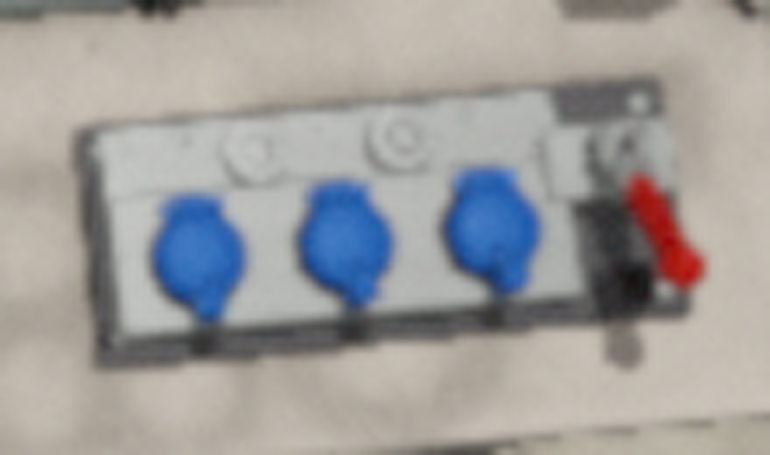

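```bash
python3 - <<'E'
from h import *
np.set_printoptions(precision=4,suppress=True)
t=load("top0"); s=load("scene0")
def tri(a,b):
    A=[];B=[]
    for c,(u,v) in ((t,a),(s,b)):
        r=c["rotation"]@np.array([(u-c["cx"])/c["fx"],-(v-c["cy"])/c["fy"],-1.]);r/=np.linalg.norm(r)
        P=np.eye(3)-np.outer(r,r);A.append(P);B.append(P@c["position"])
    return np.linalg.lstsq(np.vstack(A),np.hstack(B),rcond=None)[0]
T=lambda x,y:(340+x/7,215+y/7); S=lambda x,y:(270+x/5,230+y/5)
print("caps52 top",*[ptz(t,*T(*q),.052) for q in((198,255),(345,242),(492,228))])
print("caps52 scene",*[ptz(s,*S(*q),.052) for q in((165,125),(213,205),(268,285))])
print("eartop",*[ptz(t,*T(*q),.076) for q in((208,310),(358,297),(510,285))])
print("ear scene",*[ptz(s,*S(*q),.07) for q in((128,110),(178,190),(230,275))])
print("ball",tri(T(683,265),S(268,305)),"near",tri(T(640,185),S(345,330)))
for q in((198,255),(345,242),(492,228),(683,265),(640,185)): print("d",pt(t,*T(*q)))
for q in((165,125),(268,305),(345,330)): print("ds",pt(s,*S(*q)))
print("base corners top",*[ptz(t,*T(*q),.0) for q in((105,365),(690,312),(660,80),(78,128))])
from scipy.spatial.transform import Rotation as R
for n in ("wrench",(0)): pass
E
```

```text
caps52 top [ 0.4486 -0.1369  0.052 ] [ 0.4484 -0.2013  0.052 ] [ 0.4486 -0.2659  0.052 ]
caps52 scene [ 0.4482 -0.1504  0.052 ] [ 0.4468 -0.2143  0.052 ] [ 0.4488 -0.2753  0.052 ]
eartop [ 0.4228 -0.1357  0.076 ] [ 0.4225 -0.1998  0.076 ] [ 0.4216 -0.2649  0.076 ]
ear scene [ 0.4284 -0.1443  0.07  ] [ 0.4285 -0.2086  0.07  ] [ 0.428  -0.2714  0.07  ]
ball [ 0.4203 -0.3271  0.1196] near [ 0.462  -0.3288  0.0701]
d [ 0.449  -0.1374  0.048 ]
d [ 0.4485 -0.2015  0.051 ]
d [ 0.4489 -0.2664  0.0496]
d [ 0.4195 -0.3248  0.1274]
d [ 0.4581 -0.3242  0.0838]
ds [ 0.449  -0.1487  0.0498]
ds [ 0.4175 -0.3328  0.1289]
ds [ 0.4627 -0.3321  0.0752]
base corners top [ 0.4083 -0.0957  0.    ] [ 0.4077 -0.3611  0.    ] [ 0.5139 -0.3635  0.    ] [ 0.5162 -0.0949  0.    ]
```

```bash
python3 - <<'E'
from h import *
np.set_printoptions(precision=3,suppress=True,linewidth=200)
P=[]
for n in("top0","scene0"):
    c=load(n);v,u=np.nonzero(c["depth"]>0);d=c["depth"][v,u]
    p=np.stack([(u-c["cx"])/c["fx"]*d,-(v-c["cy"])/c["fy"]*d,-d],1)@c["rotation"].T+c["position"];P.append(p)
P=np.vstack(P)
# max height grid (mm) 
xs=np.arange(.34,.86,.04);ys=np.arange(.6,-.6,-.05)
print("y\\x",xs)
for y in ys:
    r=[]
    for x in xs:
        m=(abs(P[:,0]-x-.02)<.02)&(abs(P[:,1]-y)<.025); r.append(int(1000*np.percentile(P[m,2],99)) if m.sum()>3 else -1)
    print("%.2f"%y,r)
t=load("top0")
for k,q in dict(stamp=(403,196),sleeve=(427,182),marker=(268,254),wrench=(275,276),tape=(212,270)).items(): print(k,pt(t,*q))
s=load("scene0");print("spray",pt(s,414,245),pt(s,422,215),"stamp",pt(s,375,263))
E
```

```text
y\x [0.34 0.38 0.42 0.46 0.5  0.54 0.58 0.62 0.66 0.7  0.74 0.78 0.82]
0.60 [-95, -133, -133, -95, -132, -14, -13, -11, -12, -11, -12, -11, -11]
0.55 [-95, -132, -132, -96, -131, -13, -11, -12, -10, -13, -12, -11, -10]
0.50 [-91, -87, -88, -91, -133, -13, -11, -13, -11, -13, -12, -12, -10]
0.45 [-89, -97, -88, -94, -133, -15, -11, -12, -13, -12, -13, -13, -11]
0.40 [2, 50, 51, 51, 4, 4, 5, 5, 5, 5, 5, 6, 5]
0.35 [4, 51, 46, 51, 123, 125, 124, 125, 124, 124, 125, 124, 126]
0.30 [3, 50, 50, 119, 122, 124, 125, 122, 123, 126, 125, 122, 125]
0.25 [4, 8, 4, 16, 123, 125, 126, 125, 125, 126, 125, 125, 125]
0.20 [4, 9, 4, 17, 123, 124, 124, 124, 124, 124, 125, 126, 126]
0.15 [3, 8, 5, 18, 5, 123, 124, 124, 125, 124, 124, 228, 125]
0.10 [3, 9, 10, 16, 4, 646, 649, 650, 650, 650, 650, 650, 122]
0.05 [4, 6, 5, 5, 5, 705, 711, 665, 665, 665, 665, 665, -1]
-0.00 [4, 5, 4, 4, 4, 711, 715, 715, 876, 793, 720, 665, -1]
-0.05 [2, 4, 5, 4, 4, 654, 665, 680, 866, 827, 604, 664, -1]
-0.10 [3, 18, 50, 44, 22, 655, 676, 682, 870, 341, 158, 682, -1]
-0.15 [3, 25, 76, 52, 34, 655, 664, 664, 845, 695, 686, 681, 122]
-0.20 [3, 28, 76, 52, 33, 72, 160, 158, 157, 157, 159, 155, 123]
-0.25 [4, 27, 75, 52, 34, 72, 70, 67, 5, 201, 206, 205, 121]
-0.30 [3, 127, 127, 75, 21, 70, 67, 49, 42, 201, 204, 122, 122]
-0.35 [3, 127, 129, 75, 15, 61, 61, 60, 60, 60, 59, 122, 123]
-0.40 [2, 3, 3, 3, 3, 42, 46, 47, 47, 49, 46, 4, 122]
-0.45 [-863, -1, -1, -1, -23, -354, -403, -1, -1, -1, -1, -1, -1]
-0.50 [-867, -1, -1, -1, -1, -1, -414, -427, -423, -1, -1, -1, -1]
-0.55 [-864, -1, -1, -1, -1, -1, -1, -1, -420, -396, -363, -347, -1]
stamp [ 0.607 -0.261  0.07 ]
sleeve [ 0.648 -0.345  0.058]
marker [0.473 0.173 0.011]
wrench [0.404 0.156 0.004]
tape [ 0.441  0.353 -0.003]
spray [ 0.734 -0.29   0.083] [ 0.74  -0.288  0.199] stamp [ 0.609 -0.28   0.065]
```

```bash
cat >> h.py <<'E'
from scipy.spatial.transform import Rotation as R
def plan(st,wps,Rg_wz,nper):
    """st state; wps list of world pts; nper rows per seg; Rg_wz total tool-z turn. prints rows"""
    p=np.array(st["position"]);Rm=R.from_matrix(st["tcp_rot"]);N=sum(nper);out=[]
    w=Rg_wz/N
    for q,n in zip(wps,nper):
        d=(np.array(q)-p)/n
        for i in range(n):
            out.append([round(float(x)) for x in Rm.inv().apply(d)*1000]); Rm=Rm*R.from_rotvec([0,0,w])
        p=np.array(q)
    print(out,round(w,3))
E
python3 - <<'E'
from h import *
from rig import bot
P=[]
for n in("top0","scene0"):
    c=load(n);v,u=np.nonzero(c["depth"]>0);d=c["depth"][v,u]
    P.append(np.stack([(u-c["cx"])/c["fx"]*d,-(v-c["cy"])/c["fy"]*d,-d],1)@c["rotation"].T+c["position"])
P=np.vstack(P);m=(P[:,2]>.25)&(P[:,2]<.9)&(P[:,0]>.4)&(P[:,0]<.8)&(abs(P[:,1])<.3)
print(np.percentile(P[m,0],[0,1,5]),np.percentile(P[m,1],[0,1,99,100]))
s=bot.read_state()
plan(s,[(.36,.32,.30),(.39,.05,.30),(.41,-.20,.30)],2.771,[8,7,6])
E
```

```text
[0.5481069  0.5519109  0.56229118] [-0.17070211 -0.16121006  0.07268679  0.09954188]
[[-27, -24, -10], [-30, -21, -10], [-33, -16, -10], [-35, -12, -10], [-36, -7, -10], [-37, -3, -10], [-37, 2, -10], [-36, 7, -10], [-39, -1, 0], [-39, 4, 0], [-38, 9, 0], [-36, 14, 0], [-34, 18, 0], [-31, 23, 0], [-28, 27, 0], [-27, 32, 0], [-23, 35, 0], [-18, 38, 0], [-13, 40, 0], [-8, 41, 0], [-2, 42, 0]] 0.132
```

carry_out:
  grip: [1,1,1,1,1,1,1,1]
  slide:
    - [-27,-24,-10]
    - [-30,-21,-10]
    - [-33,-16,-10]
    - [-35,-12,-10]
    - [-36,-7,-10]
    - [-37,-3,-10]
    - [-37,2,-10]
    - [-36,7,-10]
  twist:
    - [0,0,0.132]
    - [0,0,0.132]
    - [0,0,0.132]
    - [0,0,0.132]
    - [0,0,0.132]
    - [0,0,0.132]
    - [0,0,0.132]
    - [0,0,0.132]

```text
time_s: 0.9
position: [0.3551, 0.3107, 0.2991]
tcp_rot: [[-0.11, 0.994, -0.008], [0.994, 0.11, -0.008], [-0.007, -0.009, -1.0]]
force: [1.3, 0.4, -0.4]
opening: 0.998
```

```bash
python3 - <<'E'
from h import *
from rig import bot
np.set_printoptions(precision=3,suppress=True)
s=bot.read_state();print(s["time_s"],s["position"],s["tcp_rot"],s["joint_positions"])
yaw=np.degrees(np.arctan2(s["tcp_rot"][1,1],s["tcp_rot"][0,1]));w=np.radians(90+yaw);print(yaw,w)
plan(s,[(.39,.05,.30),(.41,-.20,.30)],w,[7,6])
E
```

```text
0.9 [0.355 0.311 0.299] [[-0.11   0.994 -0.008]
 [ 0.994  0.11  -0.008]
 [-0.007 -0.009 -1.   ]] [27.704 13.164 97.021 -0.201 70.445 21.433]
6.337992511212468 1.6814151640822976
[[-38, 1, 0], [-37, 6, 0], [-36, 10, 0], [-34, 15, 0], [-32, 19, 0], [-29, 23, 0], [-26, 27, 0], [-27, 32, 0], [-22, 35, 0], [-18, 38, 0], [-13, 40, 0], [-7, 41, 0], [-2, 42, 0]] 0.129
```

carry_out:
  grip: [1,1,1,1,1,1,1,0,0,0,0,0]
  slide:
    - [-38,1,0]
    - [-37,6,0]
    - [-36,10,0]
    - [-34,15,0]
    - [-32,19,0]
    - [-29,23,0]
    - [-26,27,0]
    - [-27,32,0]
    - [-22,35,0]
    - [-18,38,0]
    - [-13,40,0]
    - [-7,41,0]
  twist:
    - [0,0,0.13]
    - [0,0,0.13]
    - [0,0,0.13]
    - [0,0,0.13]
    - [0,0,0.13]
    - [0,0,0.13]
    - [0,0,0.13]
    - [0,0,0.13]
    - [0,0,0.13]
    - [0,0,0.13]
    - [0,0,0.13]
    - [0,0,0.13]

```text
time_s: 2.1
position: [0.3894, -0.1754, 0.3021]
tcp_rot: [[0.998, 0.055, -0.005], [0.055, -0.998, -0.005], [-0.005, 0.005, -1.0]]
force: [1.0, 0.9, -0.4]
opening: 0.629
```

```bash
cat > wc.py <<'E'
from h import *
from rig import bot
import sys
np.set_printoptions(precision=3,suppress=True)
n=sys.argv[1]
s=bot.read_state();print(s["time_s"],s["position"],s["tcp_rot"],s["joint_positions"],s["force"],s["opening"])
c=bot.capture("wrist");T=np.eye(4);T[:3,:3]=s["tcp_rot"];T[:3,3]=s["position"]
M=T@c["T_tool_cam"];c["position"]=M[:3,3];c["rotation"]=M[:3,:3]
np.savez(n+".npz",**c);cv2.imwrite(f"pics/{n}.png",c["color"][:,:,::-1]);print(c["position"],c["rotation"],c["fx"])
E
python3 wc.py w1
```

```text
2.1 [ 0.389 -0.175  0.302] [[ 0.998  0.055 -0.005]
 [ 0.055 -0.998 -0.005]
 [-0.005  0.005 -1.   ]] [-39.003   8.713 102.456  -0.447  68.864  47.989] [ 0.963  0.879 -0.446] 0.6289602322002668
[ 0.469 -0.17   0.464] [[ 0.056  0.954  0.295]
 [-0.998  0.052  0.022]
 [ 0.005 -0.295  0.955]] 316.8523275747234
```

View pics/w1.png

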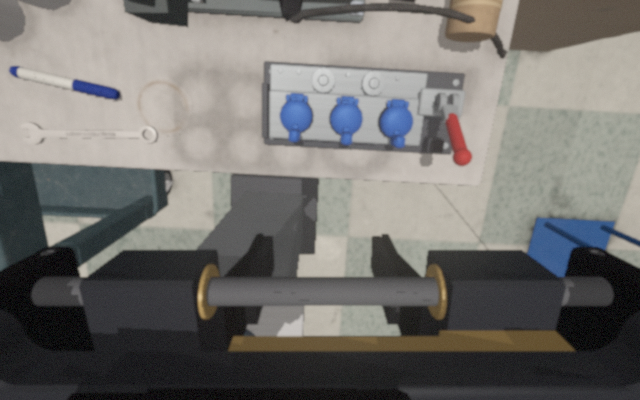

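```bash
python3 - <<'E'
from h import *
c=load("w1");im=c["color"][55:175,255:485,::-1]
cv2.imwrite("pics/w1c.png",cv2.resize(im,None,fx=3.4,fy=3.4,interpolation=cv2.INTER_CUBIC))
E
```

```text
(no output)
```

View pics/w1c.png

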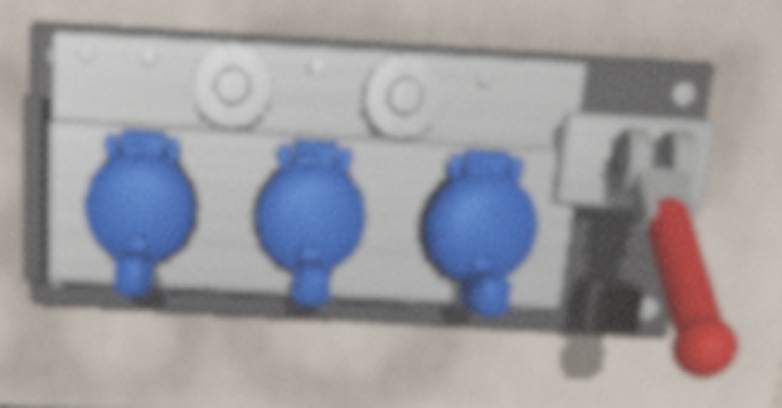

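```bash
python3 - <<'E'
from h import *
np.set_printoptions(precision=4,suppress=True)
c=load("w1");Q=lambda x,y:(255+x/3.4,55+y/3.4)
for k,q,z in(("capL",(140,207),.052),("capM",(310,217),.052),("capR",(479,225),.052),("earL",(133,280),.076),("earM",(310,288),.076),("earR",(487,295),.076),("ball",(705,348),.12),("hbase",(668,205),.08),("yokeL",(635,155),.06),("yokeR",(677,152),.06)):
    print(k,ptz(c,*Q(*q),z),pt(c,*Q(*q)))
print("corners",*[ptz(c,*Q(*q),0.0) for q in((35,305),(664,335),(712,62),(33,22))])
E
```

```text
capL [ 0.4503 -0.1407  0.052 ] [ 0.4503 -0.1408  0.0524]
capM [ 0.4502 -0.2038  0.052 ] [ 0.4502 -0.2039  0.0503]
capR [ 0.4509 -0.2668  0.052 ] [ 0.4509 -0.2669  0.0518]
earL [ 0.4262 -0.1408  0.076 ] [ 0.4262 -0.1408  0.0761]
earM [ 0.4269 -0.2038  0.076 ] [ 0.4269 -0.2038  0.076 ]
earR [ 0.428  -0.2671  0.076 ] [ 0.4279 -0.2671  0.0759]
ball [ 0.4198 -0.3283  0.12  ] [ 0.4213 -0.3234  0.1307]
hbase [ 0.4625 -0.3246  0.08  ] [ 0.4625 -0.3249  0.0793]
yokeL [ 0.4787 -0.3178  0.06  ] [ 0.4786 -0.3171  0.0618]
yokeR [ 0.4805 -0.3327  0.06  ] [ 0.4805 -0.3326  0.0603]
corners [ 0.4048 -0.0936  0.    ] [ 0.407  -0.3648  0.    ] [ 0.5172 -0.3648  0.    ] [ 0.5165 -0.0924 -0.    ]
```

carry_out:
  grip: [-1,-1,-1,-1,-1,-1,-1]
  slide:
    - [7,37,5]
    - [9,37,20]
    - [9,37,30]
    - [9,37,30]
    - [0,0,30]
    - [0,0,20]
    - [0,0,0]
  twist:
    - [0.0,0.0,0.047]
    - [0,0,0]
    - [0,0,0]
    - [0,0,0]
    - [0,0,0]
    - [0,0,0]
    - [0,0,0]

```text
time_s: 2.85
position: [0.4269, -0.3421, 0.1636]
tcp_rot: [[1.0, -0.006, -0.0], [-0.006, -1.0, -0.015], [-0.0, 0.015, -1.0]]
force: [0.7, -0.1, -0.0]
opening: 0.024
```

carry_out:
  grip: [-1,-1,-1]
  slide:
    - [-3,-18,10]
    - [0,0,5]
    - [0,0,0]
  twist:
    - [0.015,0,-0.012]
    - [0,0,0]
    - [0,0,0]

```text
time_s: 3.15
position: [0.4248, -0.3241, 0.1491]
tcp_rot: [[1.0, 0.008, 0.0], [0.008, -1.0, -0.0], [0.0, 0.0, -1.0]]
force: [0.9, 0.4, 1.1]
opening: 0.009
```

```bash
python3 wc.py w2
```

```text
3.15 [ 0.425 -0.324  0.149] [[ 1.     0.008  0.   ]
 [ 0.008 -1.    -0.   ]
 [ 0.     0.    -1.   ]] [-49.335  29.185  99.268  -0.008  51.522  40.212] [0.916 0.385 1.089] 0.008875033129312286
[ 0.504 -0.323  0.311] [[ 0.009  0.957  0.29 ]
 [-1.     0.008  0.003]
 [ 0.001 -0.29   0.957]] 316.8523275747234
```

View pics/w2.png

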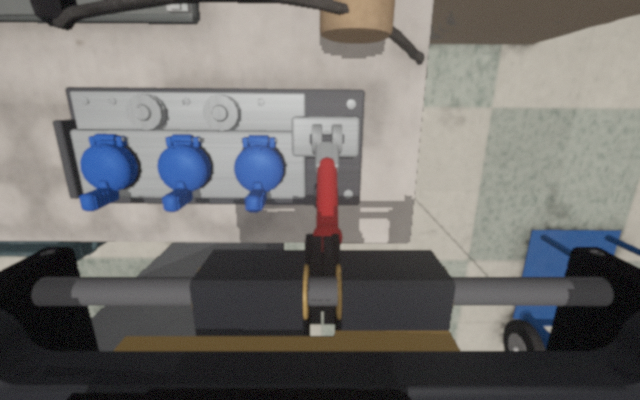

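The shut fingers at about (322,250) line up with the red lever at (327,190). I'm pressing it down next.

carry_out:
  grip: [-1,-1,-1,-1,-1,-1,-1,-1]
  slide:
    - [0,0,10]
    - [0,0,10]
    - [-2,0,10]
    - [-2,0,10]
    - [-2,0,10]
    - [-2,0,10]
    - [-2,0,10]
    - [-2,0,10]
  twist:
    - [0,0,0]
    - [0,0,0]
    - [0,0,0]
    - [0,0,0]
    - [0,0,0]
    - [0,0,0]
    - [0,0,0]
    - [0,0,0]

```text
time_s: 4.0
position: [0.4117, -0.3282, 0.0688]
tcp_rot: [[1.0, 0.012, -0.0], [0.012, -1.0, -0.009], [-0.0, 0.009, -1.0]]
force: [-0.8, 1.0, 1.3]
opening: 0.008
```

carry_out:
  grip: [-1,-1,-1,-1]
  slide:
    - [0,-4,5]
    - [0,0,4]
    - [0,0,3]
    - [0,0,2]
  twist:
    - [0.009,0,0]
    - [0,0,0]
    - [0,0,0]
    - [0,0,0]

```text
time_s: 4.4
position: [0.411, -0.3237, 0.0571]
tcp_rot: [[1.0, 0.012, -0.002], [0.012, -1.0, 0.002], [-0.002, -0.002, -1.0]]
force: [-3.6, 2.7, 23.1]
opening: 0.003
```

```bash
python3 wc.py w3
```

```text
4.4 [ 0.411 -0.324  0.057] [[ 1.     0.012 -0.002]
 [ 0.012 -1.     0.002]
 [-0.002 -0.002 -1.   ]] [-50.473  37.539 104.083  -0.022  38.518  38.844] [-3.639  2.66  23.137] 0.0033943666465305784
[ 0.491 -0.323  0.219] [[ 0.013  0.956  0.292]
 [-1.     0.013  0.002]
 [-0.002 -0.292  0.956]] 316.8523275747234
```

View pics/w3.png

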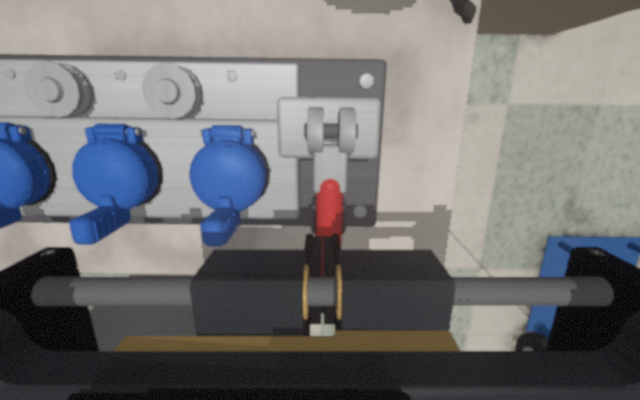

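The lever is firm at 23 N with the tip at z = 57 mm, and a flat handle's top should be at 57.5 mm, so it is flat. I'll retract and go above the right cap.

carry_out:
  grip: [-1,-1,-1,-1,-1,-1]
  slide:
    - [0,0,-25]
    - [0,0,-25]
    - [21,-28,0]
    - [21,-28,0]
    - [0,0,10]
    - [0,0,0]
  twist:
    - [0,0,0]
    - [0,0,0]
    - [0,0,0]
    - [0,0,0]
    - [0,0,0]
    - [0,0,0]

```text
time_s: 5.05
position: [0.4556, -0.2672, 0.1004]
tcp_rot: [[1.0, 0.01, 0.004], [0.01, -1.0, -0.002], [0.004, 0.002, -1.0]]
force: [0.7, -0.2, 0.4]
opening: 0.008
```

```bash
python3 wc.py w4; python3 - <<'E'
from rig import bot
import cv2,numpy as np
c=bot.capture("scene");im=c["color"][220:340,260:380,::-1];cv2.imwrite("pics/s4.png",cv2.resize(im,None,fx=4.8,fy=4.8,interpolation=cv2.INTER_CUBIC))
E
```

```text
5.05 [ 0.456 -0.267  0.1  ] [[ 1.     0.01   0.004]
 [ 0.01  -1.    -0.002]
 [ 0.004  0.002 -1.   ]] [-42.566  33.288 102.378   0.11   44.056  46.775] [ 0.658 -0.214  0.444] 0.00840993031004376
[ 0.534 -0.266  0.263] [[ 0.011  0.958  0.286]
 [-1.     0.01   0.006]
 [ 0.003 -0.286  0.958]] 316.8523275747234
```

View pics/w4.png

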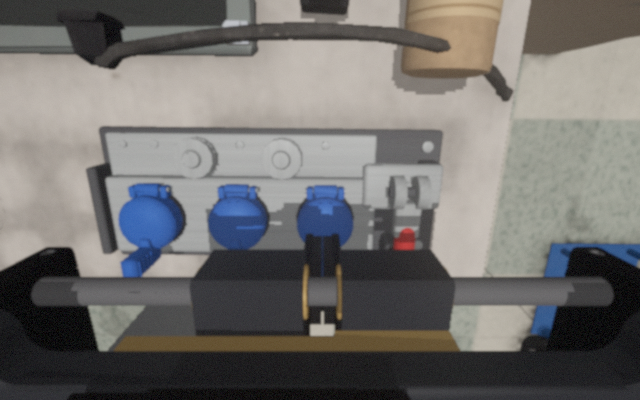

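View pics/s4.png

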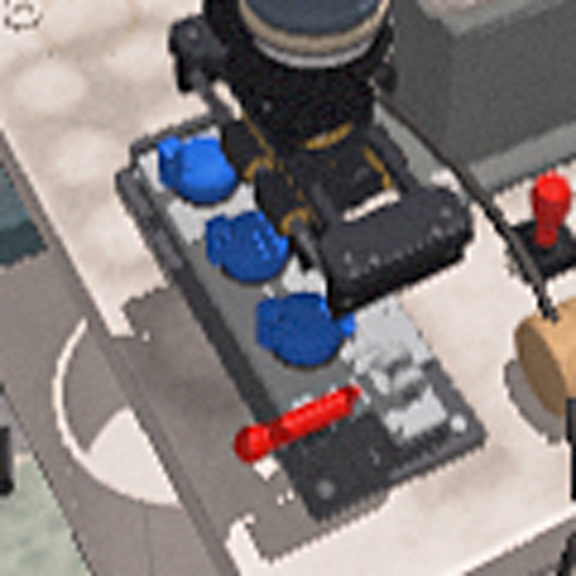

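carry_out:
  grip: [-1,-1,-1,-1]
  slide:
    - [-2,0,20]
    - [0,0,15]
    - [0,0,7]
    - [0,0,2]
  twist:
    - [0,0.004,0]
    - [0,0,0]
    - [0,0,0]
    - [0,0,0]

```text
time_s: 5.55
position: [0.4532, -0.2725, 0.056]
tcp_rot: [[1.0, 0.004, 0.011], [0.004, -1.0, -0.005], [0.011, 0.005, -1.0]]
force: [-0.9, 0.1, 0.0]
opening: 0.007
```

carry_out:
  grip: [-1]
  slide:
    - [0,0,2]
  twist:
    - [0,0,0]

```text
time_s: 5.65
position: [0.4531, -0.2731, 0.0539]
tcp_rot: [[1.0, 0.003, 0.011], [0.003, -1.0, -0.005], [0.011, 0.005, -1.0]]
force: [0.8, -0.2, -0.2]
opening: 0.005
```

carry_out:
  grip: [-1]
  slide:
    - [0,0,2]
  twist:
    - [0,0,0]

```text
time_s: 5.75
position: [0.4531, -0.2735, 0.0521]
tcp_rot: [[1.0, 0.002, 0.011], [0.003, -1.0, -0.006], [0.011, 0.006, -1.0]]
force: [-1.3, 1.1, 5.4]
opening: 0.005
```

carry_out:
  grip: [-1]
  slide:
    - [0,0,2]
  twist:
    - [0,0,0]

```text
time_s: 5.85
position: [0.453, -0.2736, 0.0516]
tcp_rot: [[1.0, 0.002, 0.011], [0.002, -1.0, -0.005], [0.011, 0.005, -1.0]]
force: [-4.0, 3.1, 23.3]
opening: 0.003
```

Right bolt: firm, 5 to 23 N within 0.5 mm, so it is tight. For the middle and left bolts I'll press on the ear tops, which keeps the wrist camera clear of the machine.

carry_out:
  grip: [-1,-1,-1,-1,-1,-1,-1]
  slide:
    - [0,0,-25]
    - [0,0,-23]
    - [-11,-35,0]
    - [-12,-35,0]
    - [0,0,8]
    - [0,0,5]
    - [0,0,0]
  twist:
    - [0,0,0]
    - [0,0,0]
    - [0.005,0.01,0]
    - [0,0,0]
    - [0,0,0]
    - [0,0,0]
    - [0,0,0]

```text
time_s: 6.55
position: [0.4325, -0.2054, 0.091]
tcp_rot: [[1.0, 0.002, 0.031], [0.002, -1.0, -0.009], [0.031, 0.009, -0.999]]
force: [0.3, -0.3, -0.1]
opening: 0.008
```

carry_out:
  grip: [-1,-1,-1]
  slide:
    - [-2,0,6]
    - [0,0,4]
    - [0,0,2]
  twist:
    - [0.009,-0.031,0]
    - [0,0,0]
    - [0,0,0]

```text
time_s: 6.85
position: [0.4327, -0.2086, 0.078]
tcp_rot: [[1.0, -0.0, 0.0], [-0.0, -1.0, -0.002], [0.0, 0.002, -1.0]]
force: [1.2, 0.5, 0.5]
opening: 0.008
```

carry_out:
  grip: [-1]
  slide:
    - [0,0,2]
  twist:
    - [0,0,0]

```text
time_s: 6.95
position: [0.4329, -0.2091, 0.0755]
tcp_rot: [[1.0, -0.0, 0.0], [-0.0, -1.0, -0.002], [0.0, 0.002, -1.0]]
force: [-1.0, 0.1, 2.0]
opening: 0.001
```

carry_out:
  grip: [-1]
  slide:
    - [0,0,2]
  twist:
    - [0,0,0]

```text
time_s: 7.05
position: [0.4328, -0.2092, 0.0733]
tcp_rot: [[1.0, -0.001, -0.0], [-0.001, -1.0, -0.001], [-0.0, 0.001, -1.0]]
force: [0.1, 0.5, 3.3]
opening: 0.006
```

carry_out:
  grip: [-1]
  slide:
    - [0,0,2]
  twist:
    - [0,0,0]

```text
time_s: 7.15
position: [0.4327, -0.2092, 0.0713]
tcp_rot: [[1.0, -0.001, -0.0], [-0.001, -1.0, -0.001], [-0.0, 0.001, -1.0]]
force: [0.1, 0.6, 3.9]
opening: 0.006
```

The middle bolt gives about 5 mm at 2 to 4 N, so it is the loose one.

carry_out:
  grip: [-1,-1]
  slide:
    - [0,0,1]
    - [0,0,1]
  twist:
    - [0,0,0]
    - [0,0,0]

```text
time_s: 7.35
position: [0.4323, -0.2092, 0.0704]
tcp_rot: [[1.0, -0.0, -0.001], [-0.0, -1.0, -0.001], [-0.001, 0.001, -1.0]]
force: [-2.5, 0.6, 13.9]
opening: 0.002
```

carry_out:
  grip: [-0.2,-0.2,-0.2,-0.2,-0.2,-0.2]
  slide:
    - [0,0,-10]
    - [0,0,-25]
    - [0,0,-25]
    - [-3,-5,-20]
    - [0,0,0]
    - [0,0,0]
  twist:
    - [0,0,0]
    - [0,0,0]
    - [0,0,0]
    - [0,0,0]
    - [0,0,0]
    - [0,0,0]

```text
time_s: 7.95
position: [0.4296, -0.2046, 0.1536]
tcp_rot: [[1.0, -0.001, 0.001], [-0.001, -1.0, -0.003], [0.001, 0.003, -1.0]]
force: [0.9, 0.7, 0.1]
opening: 0.385
```

```bash
python3 wc.py w5; python3 - <<'E'
from rig import bot
import cv2,numpy as np
c=bot.capture("scene");np.savez("s5.npz",**c);im=c["color"][140:340,240:480,::-1];cv2.imwrite("pics/s5.png",cv2.resize(im,None,fx=2.9,fy=2.9,interpolation=cv2.INTER_CUBIC))
E
```

```text
7.95 [ 0.43  -0.205  0.154] [[ 1.    -0.001  0.001]
 [-0.001 -1.    -0.003]
 [ 0.001  0.003 -1.   ]] [-38.891  25.031 107.231  -0.137  47.578  51.23 ] [0.945 0.736 0.131] 0.3848587093481775
[ 0.509 -0.204  0.316] [[ 0.001  0.957  0.289]
 [-1.    -0.     0.003]
 [ 0.003 -0.289  0.957]] 316.8523275747234
```

View pics/w5.png

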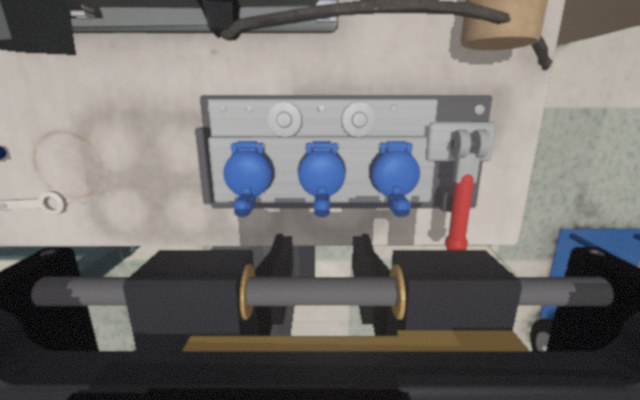

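View pics/s5.png

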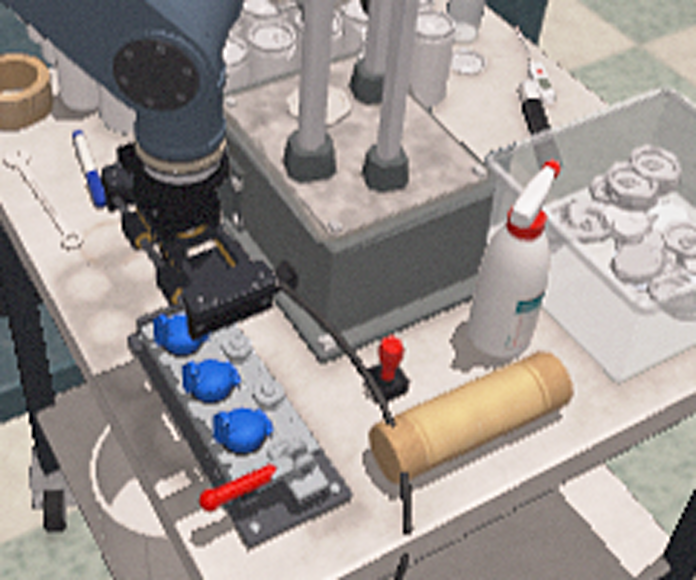

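carry_out:
  grip: [-0.2,-0.2,-0.2]
  slide:
    - [0,0,0]
    - [0,0,0]
    - [0,0,0]
  twist:
    - [0,0.14,0]
    - [0,0.14,0]
    - [0,0.14,0]

```text
time_s: 8.35
position: [0.4336, -0.1999, 0.1506]
tcp_rot: [[0.945, 0.013, 0.325], [0.008, -1.0, 0.018], [0.326, -0.014, -0.945]]
force: [-0.2, 0.5, 0.0]
opening: 0.401
```

```bash
python3 -c "
from rig import bot;s=bot.read_state();print(s['joint_positions'],s['position'])"
```

```text
[-48.00617463  22.38466391 119.45688694  30.94811588  29.57952395
  15.4262386 ] [ 0.43361386 -0.1998742   0.15062069]
```

carry_out:
  grip: [-0.2,-0.2,-0.2]
  slide:
    - [-3,5,0]
    - [0,0,0]
    - [0,0,0]
  twist:
    - [0,0.14,0]
    - [0,0.14,0]
    - [0,0,0]

```text
time_s: 8.65
position: [0.4317, -0.1938, 0.1461]
tcp_rot: [[0.9, 0.024, 0.436], [0.002, -0.999, 0.052], [0.437, -0.046, -0.898]]
force: [0.4, -0.1, -0.6]
opening: 0.398
```

```bash
python3 -c "
from rig import bot;s=bot.read_state();print(s['joint_positions'],s['position'])"
```

```text
[-52.8001242   23.62735216 124.21918839  52.56089264  28.4915915
  -9.78579555] [ 0.43172091 -0.1938181   0.14612948]
```

carry_out:
  grip: [-0.2,-0.2,-0.2,-0.2,-0.2]
  slide:
    - [0,3,0]
    - [0,3,0]
    - [0,2,0]
    - [0,2,0]
    - [0,0,0]
  twist:
    - [-0.03,0.14,0]
    - [-0.02,0.14,0]
    - [0,0.14,0]
    - [0,0.14,0]
    - [0,0,0]

```text
time_s: 9.15
position: [0.4346, -0.1819, 0.1401]
tcp_rot: [[0.751, 0.053, 0.658], [-0.017, -0.995, 0.1], [0.66, -0.086, -0.747]]
force: [0.0, 0.5, 0.2]
opening: 0.404
```

```bash
python3 -c "
from rig import bot;s=bot.read_state();print(s['joint_positions'],s['position'])"
```

```text
[-62.84835884  31.4200699  133.87984821  91.36014194  39.1219836
 -60.12462906] [ 0.43455958 -0.18185236  0.14008707]
```

carry_out:
  grip: [-0.2,-0.2,-0.2,-0.2]
  slide:
    - [0,8,0]
    - [0,8,0]
    - [0,6,0]
    - [0,0,0]
  twist:
    - [-0.05,0,0.03]
    - [-0.05,0,0.03]
    - [0,0,0]
    - [0,0,0]

```text
time_s: 9.55
position: [0.4361, -0.2046, 0.1371]
tcp_rot: [[0.755, -0.06, 0.652], [-0.083, -0.997, 0.004], [0.65, -0.057, -0.758]]
force: [0.1, -1.4, 0.3]
opening: 0.4
```

```bash
python3 wc.py w6; python3 - <<'E'
from rig import bot
import cv2,numpy as np
c=bot.capture("scene");np.savez("s6.npz",**c);im=c["color"][140:340,200:440,::-1];cv2.imwrite("pics/s6.png",cv2.resize(im,None,fx=2.9,fy=2.9,interpolation=cv2.INTER_CUBIC))
E
```

```text
9.55 [ 0.436 -0.205  0.137] [[ 0.755 -0.06   0.652]
 [-0.083 -0.997  0.004]
 [ 0.65  -0.057 -0.758]] [-61.722  31.341 134.143 100.371  35.889 -62.745] [ 0.056 -1.35   0.286] 0.39985486914784246
[ 0.39  -0.212  0.312] [[-0.059  0.912 -0.405]
 [-0.997 -0.077 -0.028]
 [-0.057  0.402  0.914]] 316.8523275747234
```

View pics/s6.png

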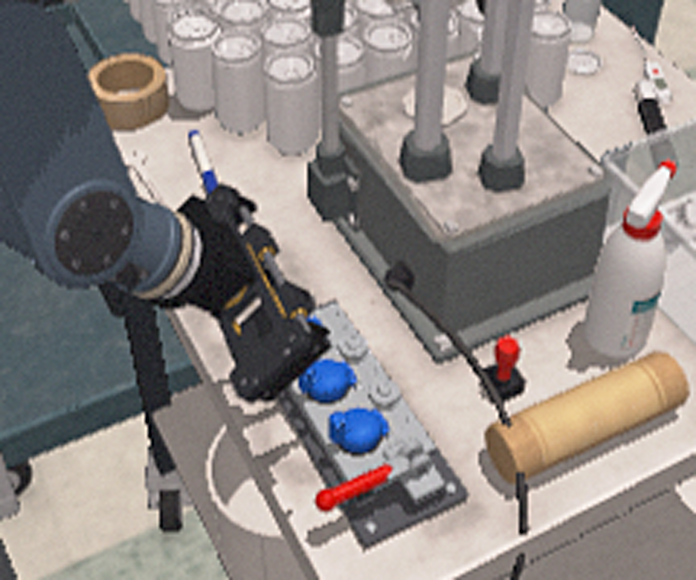

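View pics/w6.png

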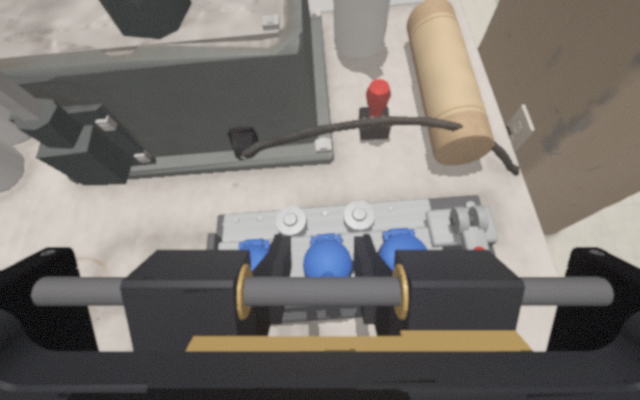

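```bash
cat > go.py <<'E'
from h import *
from rig import bot
import sys
np.set_printoptions(precision=3,suppress=True)
x,y,z,phi=map(float,sys.argv[1:5])
s=bot.read_state();ph=np.radians(phi)
Rd=np.array([[np.cos(ph),0,np.sin(ph)],[0,-1,0],[np.sin(ph),0,-np.cos(ph)]])
Rc=s["tcp_rot"];print("t",s["time_s"],"j",s["joint_positions"],"phi",np.degrees(np.arctan2(Rc[0,2],-Rc[2,2])))
d=(np.array([x,y,z])-s["position"])*1000
print("rot",R.from_matrix(Rc.T@Rd).as_rotvec(),"slide now",Rc.T@d,"slide in goal frame",Rd.T@d,"F",s["force"])
E
python3 go.py .430 -.204 .10 40
```

```text
t 9.65 j [-61.732  31.337 134.248 100.493  35.925 -62.912] phi 40.73868346099478
rot [-0.005 -0.013 -0.083] slide now [-28.548   2.555  24.418] slide in goal frame [-28.344   0.067  24.786] F [-0.354  0.176 -0.043]
```

carry_out:
  grip: [-0.2,-0.2,-0.2,-0.2]
  slide:
    - [-7,1,6]
    - [-7,0,6]
    - [-7,0,6]
    - [-7,0,6]
  twist:
    - [0,-0.01,-0.08]
    - [0,0,0]
    - [0,0,0]
    - [0,0,0]

```text
time_s: 10.05
position: [0.4315, -0.205, 0.1017]
tcp_rot: [[0.762, 0.008, 0.647], [0.006, -1.0, 0.005], [0.647, 0.0, -0.762]]
force: [0.5, 0.1, 0.0]
opening: 0.399
```

```bash
python3 go.py .430 -.204 .061 40
```

```text
t 10.05 j [-62.303  38.229 135.741 110.45   37.882 -81.277] phi 40.32468409585619
rot [-0.005 -0.006  0.006] slide now [-27.442  -1.005  30.093] slide in goal frame [-27.277  -0.981  30.243] F [0.526 0.073 0.049]
```

carry_out:
  grip: [-0.2,-0.2,-0.2,-0.2]
  slide:
    - [-9,-1,9]
    - [-9,0,9]
    - [-5,0,6]
    - [0,0,0]
  twist:
    - [0,0,0]
    - [0,0,0]
    - [0,0,0]
    - [0,0,0]

```text
time_s: 10.45
position: [0.4305, -0.2046, 0.0668]
tcp_rot: [[0.761, 0.01, 0.648], [0.006, -1.0, 0.008], [0.648, -0.002, -0.762]]
force: [0.0, -0.2, 0.1]
opening: 0.402
```

```bash
python3 go.py .430 -.204 .061 40; python3 wc.py w7;python3 - <<'E'
from h import *
c=load("w7");print(proj(c,(.428,-.204,.076)),proj(c,(.450,-.204,.052)))
E
```

```text
t 10.45 j [-62.572  45.442 136.617 118.816  41.363 -92.608] phi 40.40092875355787
rot [-0.008 -0.007  0.006] slide now [-4.124 -0.562  4.108] slide in goal frame [-4.099 -0.568  4.132] F [ 0.017 -0.228  0.132]
10.45 [ 0.43  -0.205  0.067] [[ 0.761  0.01   0.648]
 [ 0.006 -1.     0.008]
 [ 0.648 -0.002 -0.762]] [-62.572  45.442 136.617 118.816  41.363 -92.608] [ 0.017 -0.228  0.132] 0.4019908455505459
[ 0.386 -0.205  0.242] [[ 0.011  0.917 -0.399]
 [-1.     0.01  -0.006]
 [-0.002  0.399  0.917]] 316.8523275747234
(np.float64(321.10351754722825), np.float64(250.77255966306558)) (np.float64(321.6955196900118), np.float64(226.03669081348986))
```

View pics/w7.png

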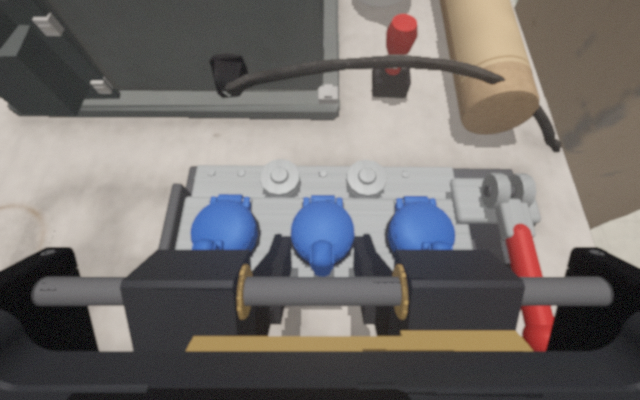

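The middle ear at (321,258) sits between the fingers, which are at about (280,255) and (365,255). I'll go the last few millimetres and close.

carry_out:
  grip: [-0.2,-0.2,-1,-1,-1,-1]
  slide:
    - [-4,0,4]
    - [0,0,0]
    - [0,0,0]
    - [0,0,0]
    - [0,0,0]
    - [0,0,0]
  twist:
    - [0,0,0]
    - [0,0,0]
    - [0,0,0]
    - [0,0,0]
    - [0,0,0]
    - [0,0,0]

```text
time_s: 11.1
position: [0.4308, -0.2045, 0.0631]
tcp_rot: [[0.76, 0.012, 0.65], [0.01, -1.0, 0.007], [0.65, 0.001, -0.76]]
force: [1.8, 1.8, -1.8]
opening: 0.131
```

```bash
python3 go.py .430 -.204 .061 40
```

```text
t 11.1 j [-62.618  46.336 136.741 119.812  42.022 -94.164] phi 40.56214154069072
rot [-0.007 -0.01   0.01 ] slide now [-1.936 -0.547  1.114] slide in goal frame [-1.931 -0.537  1.129] F [ 1.816  1.827 -1.79 ]
```

```bash
python3 - <<'E'
from h import *
P=[]
for n in("top0","scene0","w1","w6"):
    c=load(n);v,u=np.nonzero(c["depth"]>0);d=c["depth"][v,u]
    if n[0]=="w": k=d>.2; v,u,d=v[k],u[k],d[k]
    P.append(np.stack([(u-c["cx"])/c["fx"]*d,-(v-c["cy"])/c["fy"]*d,-d],1)@c["rotation"].T+c["position"])
P=np.vstack(P)
for z0,z1 in((.03,.08),(.08,.13),(.13,.2),(.2,.3),(.3,.45),(.45,.7)):
  for y0 in(-.35,-.3,-.25,-.22,-.2,-.18,-.15,-.1):
    y1=y0+.03
    m=(P[:,2]>z0)&(P[:,2]<z1)&(P[:,1]>y0)&(P[:,1]<y1)&(P[:,0]>.53)&(P[:,0]<.9)
    print(z0,y0,m.sum(),np.round(np.percentile(P[m,0],[0,2,10]),3) if m.sum()>5 else "")
E
```

```text
0.03 -0.35 7901 [0.554 0.555 0.559]
0.03 -0.3 1842 [0.568 0.569 0.57 ]
0.03 -0.25 1238 [0.567 0.568 0.569]
0.03 -0.22 1980 [0.564 0.565 0.567]
0.03 -0.2 1533 [0.562 0.563 0.565]
0.03 -0.18 1543 [0.56  0.561 0.563]
0.03 -0.15 2028 [0.553 0.555 0.557]
0.03 -0.1 1092 [0.581 0.581 0.582]
0.08 -0.35 146 [0.816 0.816 0.818]
0.08 -0.3 383 [0.724 0.727 0.729]
0.08 -0.25 36 [0.729 0.73  0.733]
0.08 -0.22 1640 [0.584 0.585 0.586]
0.08 -0.2 2083 [0.584 0.585 0.585]
0.08 -0.18 1788 [0.582 0.584 0.585]
0.08 -0.15 1880 [0.583 0.583 0.584]
0.08 -0.1 1630 [0.584 0.585 0.585]
0.13 -0.35 0 
0.13 -0.3 300 [0.729 0.732 0.735]
0.13 -0.25 8 [0.738 0.739 0.74 ]
0.13 -0.22 1464 [0.586 0.587 0.589]
0.13 -0.2 3690 [0.578 0.581 0.587]
0.13 -0.18 3661 [0.577 0.579 0.583]
0.13 -0.15 3625 [0.577 0.579 0.582]
0.13 -0.1 3562 [0.577 0.579 0.582]
0.2 -0.35 0 
0.2 -0.3 71 [0.731 0.733 0.736]
0.2 -0.25 22 [0.777 0.778 0.786]
0.2 -0.22 0 
0.2 -0.2 0 
0.2 -0.18 114 [0.671 0.672 0.673]
0.2 -0.15 127 [0.671 0.671 0.672]
0.2 -0.1 213 [0.609 0.61  0.61 ]
0.3 -0.35 0 
0.3 -0.3 0 
0.3 -0.25 0 
0.3 -0.22 0 
0.3 -0.2 0 
0.3 -0.18 810 [0.579 0.599 0.613]
0.3 -0.15 381 [0.595 0.596 0.598]
0.3 -0.1 204 [0.596 0.596 0.598]
0.45 -0.35 0 
0.45 -0.3 0 
0.45 -0.25 0 
0.45 -0.22 0 
0.45 -0.2 9 [0.718 0.719 0.722]
0.45 -0.18 8776 [0.569 0.572 0.587]
0.45 -0.15 3486 [0.569 0.57  0.575]
0.45 -0.1 2740 [0.569 0.57  0.574]
```

Gripped at an opening of about 11.4 mm on the 12 mm ear. I'm swinging it up about the hinge next.

carry_out:
  grip: [-1,-1,-1,-1]
  slide:
    - [5,0,-1]
    - [5,0,-1]
    - [5,0,-1]
    - [5,0,-1]
  twist:
    - [0,-0.1,0]
    - [0,-0.1,0]
    - [0,-0.1,0]
    - [0,-0.1,0]

```text
time_s: 11.5
position: [0.4384, -0.2038, 0.0681]
tcp_rot: [[0.899, 0.013, 0.437], [0.001, -1.0, 0.028], [0.437, -0.025, -0.899]]
force: [-5.5, -10.5, 4.7]
opening: 0.138
```

```bash
cat > arc.py <<'E'
from h import *
from rig import bot
s=bot.read_state();p=s["position"];Rc=s["tcp_rot"];d=p-np.array([.474,0,.037])
a=np.degrees(np.arctan2(d[2],d[0]));print("t",s["time_s"],"pos",p.round(4),"arc opened",round(148.9-a,1),"r",np.hypot(d[0],d[2]).round(4),"phi",np.degrees(np.arctan2(Rc[0,2],-Rc[2,2])).round(1),"F",s["force"].round(1),"open",s["opening"],"j",s["joint_positions"].round(1),"z_y",Rc[1,2].round(3),"x_y",Rc[1,0].round(3))
for a2 in (a-6,a-12,a-18,a-24):
    q=np.array([.474+.0505*np.cos(np.radians(a2)),-.204,.037+.0505*np.sin(np.radians(a2))]);print(round(148.9-a2,1),q.round(4),"slide",(Rc.T@(q-p)*1000).round(1))
E
python3 arc.py
```

```text
t 11.5 pos [ 0.4384 -0.2038  0.0681] arc opened 10.1 r 0.0473 phi 25.9 F [ -5.5 -10.5   4.7] open 0.13793468850727436 j [-52.3  35.9 126.5  83.9  21.4 -43.3] z_y 0.028 x_y 0.001
16.1 [ 0.4397 -0.204   0.074 ] slide [ 3.7  0.1 -4.8]
22.1 [ 0.4437 -0.204   0.0774] slide [ 8.9  0.  -6. ]
28.1 [ 0.4481 -0.204   0.0804] slide [14.1  0.  -6.8]
34.1 [ 0.4528 -0.204   0.0828] slide [19.4  0.  -6.9]
```

carry_out:
  grip: [-1,-1,-1]
  slide:
    - [4,0,-5]
    - [5,0,-2]
    - [5,0,-2]
  twist:
    - [0,0,0]
    - [0,0,0]
    - [0,-0.03,0]

```text
time_s: 11.8
position: [0.4456, -0.2047, 0.0812]
tcp_rot: [[0.915, 0.014, 0.402], [0.004, -1.0, 0.025], [0.403, -0.022, -0.915]]
force: [8.8, 0.9, -22.7]
opening: 0.139
```

```bash
python3 arc.py
```

```text
t 11.8 pos [ 0.4456 -0.2047  0.0812] arc opened 26.1 r 0.0525 phi 23.7 F [  8.8   0.9 -22.7] open 0.13870024936433265 j [-50.1  33.3 123.8  67.2  20.6 -23.9] z_y 0.025 x_y 0.004
32.1 [ 0.4512 -0.204   0.0821] slide [ 5.6 -0.6  1.5]
38.1 [ 0.4561 -0.204   0.0842] slide [10.9 -0.6  1.5]
44.1 [ 0.4611 -0.204   0.0858] slide [16.1 -0.5  2. ]
50.1 [ 0.4663 -0.204   0.0869] slide [21.3 -0.5  3.1]
```

carry_out:
  grip: [-1,-1,-1]
  slide:
    - [6,0,1]
    - [5,0,1]
    - [5,0,0]
  twist:
    - [0,-0.04,0]
    - [0,-0.04,0]
    - [0,-0.04,0]

```text
time_s: 12.1
position: [0.4557, -0.2043, 0.0836]
tcp_rot: [[0.958, 0.013, 0.286], [0.007, -1.0, 0.022], [0.286, -0.019, -0.958]]
force: [-6.3, 0.2, 3.1]
opening: 0.129
```

```bash
python3 arc.py; python3 wc.py w8
```

```text
t 12.1 pos [ 0.4557 -0.2043  0.0836] arc opened 37.5 r 0.0501 phi 16.6 F [-6.3  0.2  3.1] open 0.1287703703664515 j [-45.   32.1 117.8  34.3  22.7  13.5] z_y 0.022 x_y 0.007
43.5 [ 0.4606 -0.204   0.0857] slide [ 5.3 -0.3 -0.6]
49.5 [ 0.4657 -0.204   0.0868] slide [10.5 -0.2 -0.2]
55.5 [ 0.471  -0.204   0.0874] slide [15.7 -0.2  0.7]
61.5 [ 0.4763 -0.204   0.0874] slide [20.8 -0.1  2.2]
12.1 [ 0.456 -0.204  0.084] [[ 0.958  0.013  0.286]
 [ 0.007 -1.     0.022]
 [ 0.286 -0.019 -0.958]] [-44.951  32.078 117.844  34.292  22.694  13.519] [-6.319  0.16   3.061] 0.1287703703664515
[ 0.485 -0.207  0.262] [[ 0.014  1.     0.005]
 [-1.     0.014 -0.019]
 [-0.019 -0.005  1.   ]] 316.8523275747234
```

View pics/w8.png

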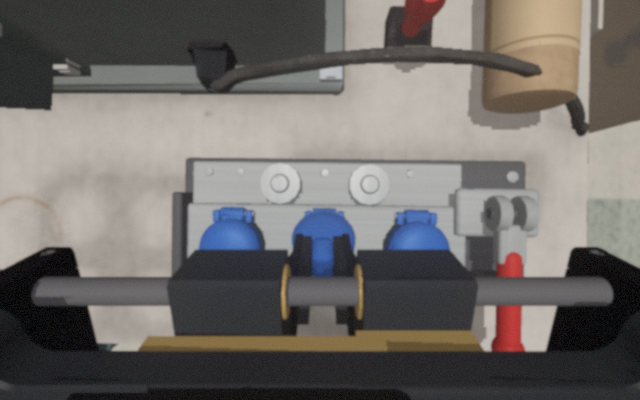

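The middle cap is lifted in the fingers at (322,240), the other caps are shut and the lever is flat. Continuing.

carry_out:
  grip: [-1,-1,-1,-1]
  slide:
    - [5,0,-1]
    - [5,0,0]
    - [5,0,1]
    - [5,0,1]
  twist:
    - [0,-0.05,0]
    - [0,-0.05,0]
    - [0,-0.05,0]
    - [0,-0.05,0]

```text
time_s: 12.55
position: [0.4694, -0.204, 0.0872]
tcp_rot: [[0.997, 0.017, 0.073], [0.016, -1.0, 0.02], [0.074, -0.019, -0.997]]
force: [-5.3, -3.0, 3.3]
opening: 0.133
```

```bash
python3 arc.py
```

```text
t 12.55 pos [ 0.4694 -0.204   0.0872] arc opened 53.6 r 0.0504 phi 4.2 F [-5.3 -3.   3.3] open 0.13255236059566144 j [-38.2  33.1 107.5   5.8  36.9  46.3] z_y 0.02 x_y 0.016
59.6 [ 0.4746 -0.204   0.0875] slide [5.3 0.1 0.1]
65.6 [ 0.4799 -0.204   0.0872] slide [10.5  0.2  0.8]
71.6 [ 0.4851 -0.204   0.0863] slide [15.6  0.3  2.1]
77.6 [ 0.4902 -0.204   0.0848] slide [20.6  0.4  3.9]
```

carry_out:
  grip: [-1,-1,-1,-1,-1]
  slide:
    - [6,0,0]
    - [5,0,1]
    - [5,0,1]
    - [2,0,0]
    - [0,0,0]
  twist:
    - [0,-0.02,0]
    - [0,0,0]
    - [0,0,0]
    - [0,0,0]
    - [0,0,0]

```text
time_s: 13.05
position: [0.4818, -0.2039, 0.0859]
tcp_rot: [[0.999, 0.028, 0.041], [0.027, -0.999, 0.023], [0.042, -0.022, -0.999]]
force: [-2.9, -2.5, 2.5]
opening: 0.132
```

```bash
python3 arc.py; python3 wc.py w9; python3 - <<'E'
from rig import bot
import cv2,numpy as np
c=bot.capture("scene");np.savez("s9.npz",**c);im=c["color"][200:340,240:400,::-1];cv2.imwrite("pics/s9.png",cv2.resize(im,None,fx=4,fy=4,interpolation=cv2.INTER_CUBIC))
E
```

```text
t 13.05 pos [ 0.4818 -0.2039  0.0859] arc opened 67.9 r 0.0495 phi 2.4 F [-2.9 -2.5  2.5] open 0.13181653345309818 j [-36.7  34.1 104.6   3.9  40.2  48.8] z_y 0.023 x_y 0.027
73.9 [ 0.4871 -0.204   0.0858] slide [5.3 0.3 0.4]
79.9 [ 0.4921 -0.204   0.0841] slide [10.3  0.5  2.2]
85.9 [ 0.497 -0.204  0.082] slide [15.   0.6  4.6]
91.9 [ 0.5015 -0.204   0.0793] slide [19.4  0.8  7.4]
13.05 [ 0.482 -0.204  0.086] [[ 0.999  0.028  0.041]
 [ 0.027 -0.999  0.023]
 [ 0.042 -0.022 -0.999]] [-36.68   34.143 104.636   3.867  40.185  48.785] [-2.943 -2.541  2.514] 0.13181653345309818
[ 0.554 -0.205  0.251] [[ 0.029  0.968  0.25 ]
 [-0.999  0.034 -0.014]
 [-0.022 -0.25   0.968]] 316.8523275747234
```

View pics/w9.png

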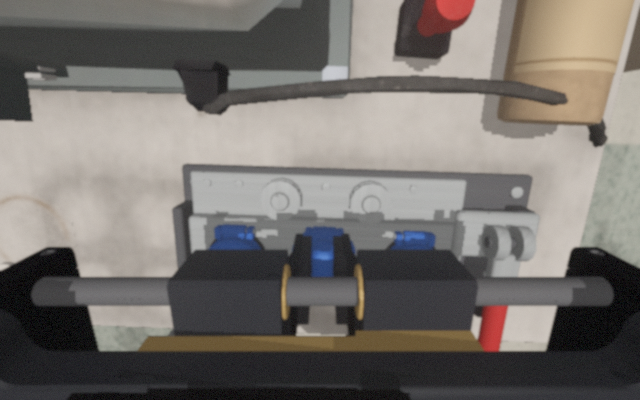

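View pics/s9.png

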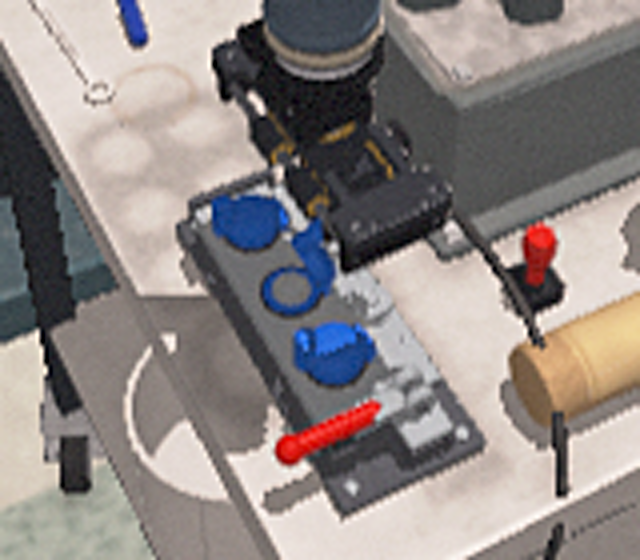

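carry_out:
  grip: [-1,-1,-1]
  slide:
    - [5,0,0]
    - [0,0,0]
    - [0,0,0]
  twist:
    - [0,0,0]
    - [0,0,0]
    - [0,0,0]

```text
time_s: 13.45
position: [0.4852, -0.2039, 0.0863]
tcp_rot: [[0.999, 0.028, 0.04], [0.027, -0.999, 0.024], [0.041, -0.023, -0.999]]
force: [-1.6, -2.1, 3.0]
opening: 0.132
```

```bash
python3 arc.py; python3 - <<'E'
from h import *
from rig import bot
c=bot.capture("scene");np.savez("s10.npz",**c)
im=c["color"].astype(int);P=[]
for v in range(250,285):
  for u in range(308,330):
    r,g,b=im[v,u]
    if b>90 and b-r>50:
        p=pt(c,u,v)
        if -.235<p[1]<-.175 and p[2]>.04: P.append(p)
P=np.array(P);print(len(P));o=np.argsort(P[:,2]);np.set_printoptions(precision=3,suppress=True);print(P[o][::max(1,len(P)//25)])
k=cv2.resize(c["color"][245:300,295:350,::-1],None,fx=10,fy=10,interpolation=cv2.INTER_CUBIC);cv2.imwrite("pics/s10.png",k)
E
```

```text
t 13.45 pos [ 0.4852 -0.2039  0.0863] arc opened 71.7 r 0.0505 phi 2.3 F [-1.6 -2.1  3. ] open 0.13227248928593185 j [-36.5  34.3 104.1   3.8  40.7  49.1] z_y 0.024 x_y 0.027
77.7 [ 0.4903 -0.204   0.0848] slide [5.  0.2 1.7]
83.7 [ 0.4952 -0.204   0.0829] slide [9.8 0.4 3.8]
89.7 [ 0.4998 -0.204   0.0804] slide [14.4  0.6  6.5]
95.7 [ 0.5042 -0.204   0.0775] slide [18.7  0.8  9.6]
94
[[ 0.467 -0.226  0.053]
 [ 0.465 -0.224  0.057]
 [ 0.465 -0.224  0.061]
 [ 0.471 -0.225  0.063]
 [ 0.465 -0.224  0.066]
 [ 0.476 -0.216  0.067]
 [ 0.473 -0.22   0.069]
 [ 0.469 -0.222  0.069]
 [ 0.465 -0.189  0.07 ]
 [ 0.47  -0.22   0.071]
 [ 0.459 -0.218  0.072]
 [ 0.467 -0.22   0.072]
 [ 0.459 -0.218  0.075]
 [ 0.46  -0.215  0.075]
 [ 0.458 -0.202  0.076]
 [ 0.467 -0.215  0.076]
 [ 0.462 -0.213  0.077]
 [ 0.463 -0.215  0.078]
 [ 0.473 -0.209  0.079]
 [ 0.465 -0.212  0.082]
 [ 0.469 -0.211  0.084]
 [ 0.463 -0.209  0.085]
 [ 0.472 -0.211  0.086]
 [ 0.458 -0.208  0.086]
 [ 0.46  -0.209  0.087]
 [ 0.464 -0.209  0.089]
 [ 0.472 -0.21   0.089]
 [ 0.476 -0.209  0.09 ]
 [ 0.478 -0.2    0.092]
 [ 0.473 -0.21   0.093]
 [ 0.467 -0.208  0.094]
 [ 0.477 -0.208  0.097]]
```

View pics/s10.png

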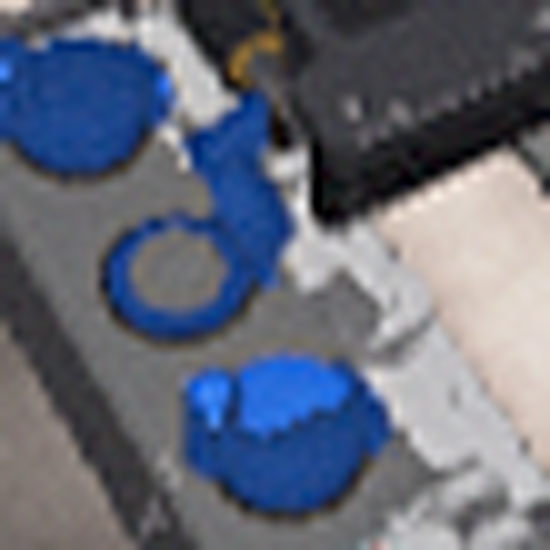

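The depth points on the cap suggest about 57 to 60° of opening, less than the 72° the arc gives. I'll open further for margin.

carry_out:
  grip: [-1,-1,-1,-1]
  slide:
    - [4,0,1]
    - [4,0,2]
    - [3,0,1]
    - [0,0,0]
  twist:
    - [0,0,0]
    - [0,-0.03,0]
    - [0,-0.03,0]
    - [0,0,0]

```text
time_s: 13.9
position: [0.493, -0.2037, 0.0824]
tcp_rot: [[0.999, 0.031, -0.03], [0.031, -0.999, 0.023], [-0.029, -0.024, -0.999]]
force: [-3.3, -4.4, 3.5]
opening: 0.133
```

```bash
python3 arc.py|head -1; python3 - <<'E'
from h import *
from rig import bot
c=bot.capture("scene");np.savez("s11.npz",**c)
# overlay: predicted ear/cap outline for several angles, (-y side face at y=-.210)
H=np.array([.474,.037])
prof=np.array([[-.0535,.015],[-.0535,.039],[-.0385,.039],[-.0385,.015]])
cir=[(np.array([-.024+.021*np.cos(t),0.]),-.204+.021*np.sin(t)) for t in np.linspace(0,2*np.pi,30)]
x0,y0,k=295,240,10
tiles=[]
for deg in (50,60,70,80):
    im=cv2.resize(c["color"][y0:y0+60,x0:x0+40,::-1],None,fx=k,fy=k,interpolation=cv2.INTER_CUBIC)
    a=np.radians(deg);rot=lambda q:H+np.array([q[0]*np.cos(a)+q[1]*np.sin(a),-q[0]*np.sin(a)+q[1]*np.cos(a)])
    P=lambda q,y:[int((v-o)*k) for v,o in zip(proj(c,(rot(q)[0],y,rot(q)[1])),(x0,y0))]
    cv2.polylines(im,[np.array([P(q,-.210) for q in prof])],True,(0,255,0),1)
    cv2.polylines(im,[np.array([P(q+np.array([0,.015]),y) for q,y in cir])],True,(0,255,255),1)
    cv2.putText(im,str(deg),(5,20),0,.7,(255,255,255),2)
    tiles.append(im[::2,::2] if 0 else cv2.resize(im,None,fx=.5,fy=.5*1.0))
cv2.imwrite("pics/ov.png",np.hstack(tiles))
E
```

```text
t 13.9 pos [ 0.493  -0.2037  0.0824] arc opened 81.6 r 0.0492 phi -1.7 F [-3.3 -4.4  3.5] open 0.13325753777874802 j [-34.5  36.  100.4   0.2  45.8  53.6] z_y 0.023 x_y 0.031
```

View pics/ov.png

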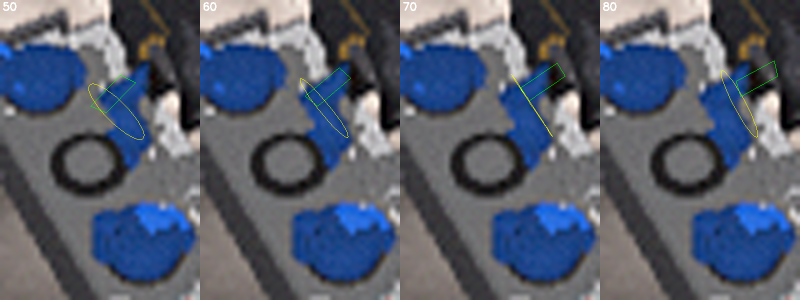

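```bash
python3 - <<'E'
from h import *
c=load("s11");H=np.array([.474,.037])
prof=np.array([[-.0535,.015],[-.0535,.039],[-.0385,.039],[-.0385,.015]])
x0,y0,w,h,k=292,245,50,55,8
tiles=[]
for deg in (55,65,75,85):
    im=cv2.resize(c["color"][y0:y0+h,x0:x0+w,::-1],None,fx=k,fy=k,interpolation=cv2.INTER_CUBIC)
    for yc,dg in((-.204,deg),(-.2685,0)):
        a=np.radians(dg);rot=lambda q:H+np.array([q[0]*np.cos(a)+q[1]*np.sin(a),-q[0]*np.sin(a)+q[1]*np.cos(a)])
        P=lambda q,y:[int((v-o)*k) for v,o in zip(proj(c,(rot(q)[0],y,rot(q)[1])),(x0,y0))]
        for yy in(-.006,.006): cv2.polylines(im,[np.array([P(q,yc+yy) for q in prof])],True,(0,255,0),1)
        for zz in(-.007,.015): cv2.polylines(im,[np.array([P((-.024+.021*np.cos(t),zz),yc+.021*np.sin(t)) for t in np.linspace(0,2*np.pi,40)])],True,(0,255,255),1)
    cv2.putText(im,str(deg),(5,20),0,.7,(255,255,255),2);tiles.append(im)
o=np.vstack([np.hstack(tiles[:2]),np.hstack(tiles[2:])]);cv2.imwrite("pics/ov2.png",cv2.resize(o,None,fx=.68,fy=.68))
E
```

```text
(no output)
```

View pics/ov2.png

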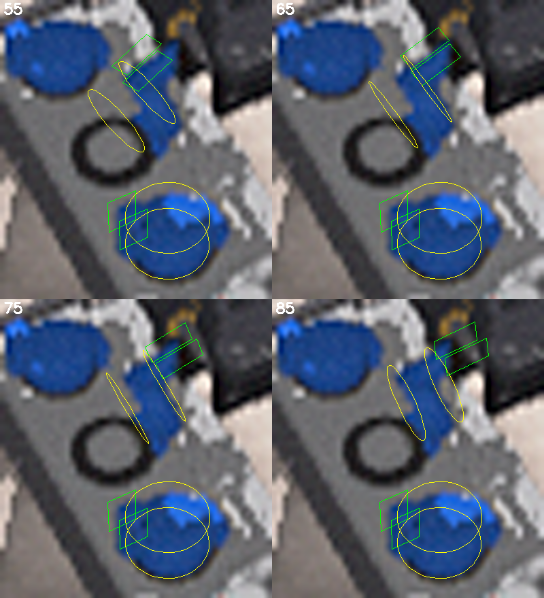

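carry_out:
  grip: [-1,-1,-1,-1,-1]
  slide:
    - [0,0,0]
    - [0,0,0]
    - [0,0,0]
    - [0,0,0]
    - [0,0,0]
  twist:
    - [0,0,0]
    - [0,0,0]
    - [0,0,0]
    - [0,0,0]
    - [0,0,0]

```text
time_s: 14.45
position: [0.4927, -0.2038, 0.083]
tcp_rot: [[0.999, 0.03, -0.026], [0.03, -0.999, 0.023], [-0.025, -0.024, -0.999]]
force: [-2.2, -3.8, 4.0]
opening: 0.137
```

```bash
python3 arc.py|head -1; python3 - <<'E'
from rig import bot
import cv2
c=bot.capture("scene");cv2.imwrite("pics/s12.png",cv2.resize(c["color"][150:340,200:440,::-1],None,fx=3,fy=3,interpolation=cv2.INTER_CUBIC))
E
```

```text
t 14.45 pos [ 0.4927 -0.2038  0.083 ] arc opened 81.1 r 0.0496 phi -1.5 F [-2.2 -3.8  4. ] open 0.137007555507469 j [-34.6  35.9 100.6   0.3  45.5  53.4] z_y 0.023 x_y 0.03
```

View pics/s12.png

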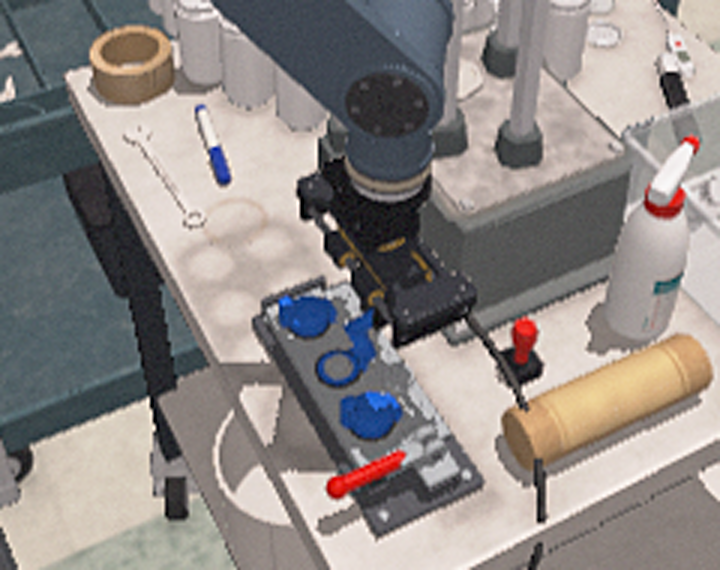

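The middle cap stands open in the fingers at (358,340), and the left (308,315) and right (372,412) caps are shut. The lever lies flat at (365,475) and the loose things look unmoved. I'm handing in.

```bash
python3 -c "
from rig import bot;print(bot.hand_in())"
```

```text
the job is handed in; nothing more can be done
None
```

The job is handed in at about 14.5 s, with the gripper holding the middle bolt's cap open; no verdict was reported.

- **Clamp:** I pressed the red lever down until it stopped firm at 23 N. The fingertip was then at 57 mm, against 57.5 mm expected for a flat handle, and the later pictures show the lever still flat.
- **Loose bolt:** The right bolt stayed firm, going from 5 to 23 N within 0.5 mm, so it is tight. The middle bolt gave about 5 mm at 2 to 4 N and then stopped, so it is the loose one. I did not tap the left bolt, since the loose one was already found.
- **Cap:** I gripped the middle cap's ear and swung it up about its hinge. It was steady over the last half second, with the fingers on the ear at an opening of about 12 mm.
- **Checks that disagreed:** At an earlier stage, depth points on the cap suggested only 57 to 60° while the gripper's arc gave about 72°, so I opened it further. At the end the arc gives about 81° and an overlay on the picture about 75°, both well above 60°.
- **Surroundings:** In the last picture the other two caps are shut and the things in view look unmoved. That is by eye only; I did not measure any shifts.

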